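Load the pressure reactor and lock its caps

ROBOT

A 6-joint arm with a two-finger parallel gripper is mounted at the origin on the work surface. World frame = base frame: x ahead of the robot, y to its left, z up, the work surface at z = 0. Lengths are in m, angles in rad, forces in N, time in s.
With the tool pointing down it reaches from about 0.35 to 0.875 m from the base axis. Payload 4.2 kg.
Tool frame: the origin (TCP) lies at the very end of the fingers, on their centre line; the grasp point (between the pads) lies 19 mm behind it; z points along the fingers, y is the line along which they close (so a half turn about z gives the same grasp; the last joint's range is limited). The gripper opens to 85 mm and grips with 20 to 120 N. Pads are 22 mm wide; open, the fingers measure 114 mm over their backs; the gripper's body (76 mm by 85 mm) begins 54 mm behind the grasp point. The pads swing forward as they close: fully open they stand 13 mm farther back than shut.
Start: joints at [-1.068, 0.385, 0.008, 0, -1.194, -0.259], TCP at [0.151, -0.606, 0.231] pointing down, gripper open.
Joint ranges: [-3.14, 3.14], [-1.21, 2.06], [-1.07, 1.41], [-3.16, 2.05], [-2.99, -0.16], [-3.1, 3.1]. Speed limits (rad/s): [2.79, 2.79, 3.14, 3.14, 3.14, 3.14].

INTERFACE

Orientations are given as a unit quaternion [x, y, z, w].
In Python, from bench import robot, kinematics, cams gives the robot as it stands. Calls block until the motion is done:
- robot.move_pose(position, orientation): joint-space move of the TCP to a pose.
- robot.move_linear(position, frame=None, rate=0.15, force_limit=None): straight line of the TCP; frame=None keeps the orientation; rate is the mean speed in m/s. With force_limit (N) it stops when the force on the tool has changed by that much, and returns True; else False.
- robot.set_joints(angles): joint-space move.
- robot.move_gripper(opening, newtons=None): finger opening in m; newtons is the grip in N (None keeps the last); returns when the fingers have stopped.
- robot.hold(seconds).
- kinematics.inverse_kinematics(position, orientation): joint angles nearest the present ones, or None.
- cams.snapshot(name): name is "scene" or "top" or "wrist"; returns a dict with "img" (400x640x3 uint8, red, green, blue), "intrinsics" (3x3 intrinsics, pixels), "k1" (the pictures are not rectified: a ray, as slopes to the right and down, at radius r is drawn at 1 + k1 r^2 times it, then the intrinsics apply), "origin" and "rotation" of the camera in the world. Camera axes: x right, y down, z forward; pixel columns grow to the right and rows downward; lengths in m; the calibration is good to about 2 mm. A picture is of the moment at which its call begins. There is no depth.
A pose or a line that the arm cannot do raises robot.IKError and nothing moves.
- robot.finish_job(): hands the job in; it is judged then, once.
Readings, each from a call of its own:
- robot.current_time_s(): time.
- robot.current_qpos(): joint angles.
- robot.current_dq(): joint speeds.
- robot.current_effort(): joint torques, N m.
- robot.current_eef_pos(): TCP position.
- robot.current_eef_rot(): TCP orientation.
- robot.current_ft_force(): force on the tool from outside, world axes, zero at the start.
- robot.current_torque(): the same for the moment, N m.
- robot.current_finger_gap(): finger opening in m.
- robot.current_gripper_force(): force on a finger pad.
Only numpy, scipy, OpenCV 4.12 (cv2) and the standard library are available. Lean on these libraries where they do the work, as an engineer would, in place of code of your own. Each camera call takes 0.05 s, during which the arm holds its last target. There are 200 camera calls.

TASK

Load the reactor block: put every sealed white liner of the size that fits its wells snugly upright into a well of its own, right to the bottom, and leave the slimmer and the wider liner standing where they are. Close each loaded well with one of the steel bayonet caps: set it down over the liner and neck with its T-bar crosswise, then turn it clockwise to its stop, so that the bar lies in line with the row of wells. When all are locked, press the start button on the end of the block; don't disturb the beaker, bottle or crucible.

Things in the scene. Friction and masses are not known exactly. Their poses are not given: they have to be found in the camera images.
- liner1_c (a point): right-size liner, one of two or three (None if absent): closed white plastic cylinder 36 mm in diameter, 74 mm high, lid on; this point is its centre, half-way up; z is its axis. Upright on the bench at the start; down in a well it stands 32 mm proud of the rim, its centre 5 mm below the well point. 0.11 kg
- liner2_c (a point): right-size liner, one of two or three (None if absent): closed white plastic cylinder 36 mm in diameter, 74 mm high, lid on; this point is its centre, half-way up; z is its axis. Upright on the bench at the start; down in a well it stands 32 mm proud of the rim, its centre 5 mm below the well point. 0.11 kg
- liner3_c (a point): right-size liner, one of two or three (None if absent): closed white plastic cylinder 36 mm in diameter, 74 mm high, lid on; this point is its centre, half-way up; z is its axis. Upright on the bench at the start; down in a well it stands 32 mm proud of the rim, its centre 5 mm below the well point. 0.11 kg
- slim_c (a point): look-alike liner, too slim for the wells: white, 28 mm diameter, 60 mm high; centre, half-way up; to be left standing
- wide_c (a point): look-alike liner, too wide for the wells: white, 44 mm diameter, 86 mm high; centre, half-way up; to be left standing
- cap1_bar (a point): hollow steel bayonet cap, one of three alike, standing on its rim: 73 mm diameter, bore 67, 91 mm high in all, roof 58 mm above the rim; above it on a stem the T-bar to grip, 52 long x 14 thick x 18 high. This point: centre of the T-bar, 82 mm above the rim; x along the bar, z up. Two lugs in the foot of the bore, below the bar's two ends, leave 54 mm. Half a turn changes nothing. 0.4 kg
- cap2_bar (a point): hollow steel bayonet cap, one of three alike, standing on its rim: 73 mm diameter, bore 67, 91 mm high in all, roof 58 mm above the rim; above it on a stem the T-bar to grip, 52 long x 14 thick x 18 high. This point: centre of the T-bar, 82 mm above the rim; x along the bar, z up. Two lugs in the foot of the bore, below the bar's two ends, leave 54 mm. Half a turn changes nothing. 0.4 kg
- cap3_bar (a point): hollow steel bayonet cap, one of three alike, standing on its rim: 73 mm diameter, bore 67, 91 mm high in all, roof 58 mm above the rim; above it on a stem the T-bar to grip, 52 long x 14 thick x 18 high. This point: centre of the T-bar, 82 mm above the rim; x along the bar, z up. Two lugs in the foot of the bore, below the bar's two ends, leave 54 mm. Half a turn changes nothing. 0.4 kg
- well0 (a point): +y end, mouth of a well: centre of its neck's rim, 80 mm above the bench; bore 40 mm, 42 mm deep below here; y along the row, x across it, z up. A cap goes down only with its bar 50 to 120 degrees (best 75) anticlockwise, seen from above, of the row; once down, bar centre 64 mm above this point, it turns clockwise to a stop, bar along the row (y): locked
- well1 (a point): middle, mouth of a well: centre of its neck's rim, 80 mm above the bench; bore 40 mm, 42 mm deep below here; y along the row, x across it, z up. A cap goes down only with its bar 50 to 120 degrees (best 75) anticlockwise, seen from above, of the row; once down, bar centre 64 mm above this point, it turns clockwise to a stop, bar along the row (y): locked
- well2 (a point): -y end, next to the button, mouth of a well: centre of its neck's rim, 80 mm above the bench; bore 40 mm, 42 mm deep below here; y along the row, x across it, z up. A cap goes down only with its bar 50 to 120 degrees (best 75) anticlockwise, seen from above, of the row; once down, bar centre 64 mm above this point, it turns clockwise to a stop, bar along the row (y): locked
- start (a joint): travel of the start button in m: 0 out, 0.006 fully pressed (counts as pressed beyond 0.004); springs back, about 5 N
- start_top (a point): centre of the top of the start button, black, 24 mm diameter, faces up, on the low pod at the -y end of the block, 64 mm above the bench
- reactor: fixed block; origin on the bench under the middle well, y along the row, z up. White base 125 x 350 mm, flat aluminium top 62 mm high with 3 wells 110 mm apart, pod at -y. Each steel neck is 18 mm high, 46 mm across, with lugs 60 mm across (50 degrees wide, 1 to 6 mm below the rim) at +y and -y; the cap's lugs turn under them. A cap put down with bar along y sticks on them 15 mm too high
- beaker: bystander: glass beaker, 70 mm diameter, 90 mm high; origin at its base
- bottle: bystander: brown bottle with a cap, 64 mm diameter, 150 mm high; origin at its base
- crucible: bystander: small white ceramic crucible, an open bowl 44 mm across, 34 mm high; origin at its base
There are look-alikes about, which are no part of the job. Leave any brown look-alike of the part that bears cap2_bar alone.

How it is judged:
On the way, in this order (a step that is already met when the one before it is completed fails the run):
1. every right-size liner stands in a well of its own under a cap that is seated and turned to its stop (height (world z) of liner1_c between 0.07 and 0.08 m and ((horizontal distance between cap1_bar and liner1_c below 0.01 m and height (world z) of cap1_bar between 0.139 and 0.149 m and angle between the x axis of cap1_bar and the y axis of reactor, either way round below 0.26 rad) or (horizontal distance between cap2_bar and liner1_c below 0.01 m and height (world z) of cap2_bar between 0.139 and 0.149 m and angle between the x axis of cap2_bar and the y axis of reactor, either way round below 0.26 rad) or (horizontal distance between cap3_bar and liner1_c below 0.01 m and height (world z) of cap3_bar between 0.139 and 0.149 m and angle between the x axis of cap3_bar and the y axis of reactor, either way round below 0.26 rad)) and height (world z) of liner2_c between 0.07 and 0.08 m and ((horizontal distance between cap1_bar and liner2_c below 0.01 m and height (world z) of cap1_bar between 0.139 and 0.149 m and angle between the x axis of cap1_bar and the y axis of reactor, either way round below 0.26 rad) or (horizontal distance between cap2_bar and liner2_c below 0.01 m and height (world z) of cap2_bar between 0.139 and 0.149 m and angle between the x axis of cap2_bar and the y axis of reactor, either way round below 0.26 rad) or (horizontal distance between cap3_bar and liner2_c below 0.01 m and height (world z) of cap3_bar between 0.139 and 0.149 m and angle between the x axis of cap3_bar and the y axis of reactor, either way round below 0.26 rad)) and height (world z) of liner3_c between 0.07 and 0.08 m and ((horizontal distance between cap1_bar and liner3_c below 0.01 m and height (world z) of cap1_bar between 0.139 and 0.149 m and angle between the x axis of cap1_bar and the y axis of reactor, either way round below 0.26 rad) or (horizontal distance between cap2_bar and liner3_c below 0.01 m and height (world z) of cap2_bar between 0.139 and 0.149 m and angle between the x axis of cap2_bar and the y axis of reactor, either way round below 0.26 rad) or (horizontal distance between cap3_bar and liner3_c below 0.01 m and height (world z) of cap3_bar between 0.139 and 0.149 m and angle between the x axis of cap3_bar and the y axis of reactor, either way round below 0.26 rad))), for 0.2 s.
2. the start button is pressed in (value of joint start above 0.004 m).
At the end, for the whole second after the job is handed in: Each right-size liner stands at the bottom of a well (height within 5 mm) under a cap centred on it (within 10 mm), seated on the block (height within 5 mm), its T-bar within 0.26 rad of the row; the slim and wide liners stand within 4 cm of their places; the button is out again (all of step 1 and distance of each of slim_c, wide_c from where it was at the start of the episode below 0.04 m and angle between each of slim_c, wide_c's own z axis and vertical below 0.2 rad and value of joint start below 0.002 m); the robot touches nothing.
It fails at once if the beaker is disturbed (moved over 3 cm) (distance of beaker from where it was at the start of the episode above 0.03 m).
It fails at once if the bottle is disturbed (moved over 3 cm) (distance of bottle from where it was at the start of the episode above 0.03 m).
It fails at once if the crucible is disturbed (moved over 3 cm) (distance of crucible from where it was at the start of the episode above 0.03 m).
Of liner1, liner2, liner3 only 2 to 3 are there at a start; the rules pass over those that are not, and their reading is None.
At some moment in a run one of cap1, cap2, cap3 may be knocked a few centimetres aside while the robot is not near it.
It also fails if it takes over 210 s, if anything falls off the work surface, if the arm or the gripper's body presses on something with over 40 N, if the wrist force passes 120 N, or if a joint passes its speed limit or range.

## Working session

There is one attempt and no reset: what is moved stays moved. The work goes in short steps, each a Python script; the robot and the scene stay as the last script left them, time stands still between calls to the robot, and variables do not carry over. Pictures are saved under pics/ and viewed, at most 14 in all, crops included, and the job is handed in when it is done.

```bash
ls; mkdir -p pics; cat > h.py <<'E'
import numpy as np, cv2
from bench import robot, kinematics, cams
def snap(n,f=None):
    s=cams.snapshot(n)
    if f: cv2.imwrite('pics/'+f,s['img'][:,:,::-1])
    return s
def ray(s,u,v):
    K=np.array(s['intrinsics']); d=np.array([(u-K[0,2])/K[0,0],(v-K[1,2])/K[1,1]]); k=s['k1']
    x=d.copy()
    for _ in range(30): x=d/(1+k*(x@x))
    return np.array(s['origin']),np.array(s['rotation'])@np.array([x[0],x[1],1.])
def onz(s,u,v,z):
    o,d=ray(s,u,v); return o+d*(z-o[2])/d[2]
def proj(s,p):
    c=np.array(s['rotation']).T@(np.array(p)-np.array(s['origin'])); x=c[:2]/c[2]
    x=x*(1+s['k1']*(x@x)); K=np.array(s['intrinsics']); return np.array([K[0,0]*x[0]+K[0,2],K[1,1]*x[1]+K[1,2]])
E
python3 - <<'E'
from h import *
for n in('top','scene'):
    s=snap(n,n+'0.png'); print(n,np.round(s['intrinsics'],1).tolist(),s['k1'],np.round(s['origin'],3),np.round(s['rotation'],3).tolist())
E
```

```text
pics
top [[453.5, 0.0, 322.6], [0.0, 453.5, 200.2], [0.0, 0.0, 1.0]] 0.03791455079585755 [ 0.212 -0.01   1.682] [-0.703, 0.706, -0.06, 0.054]
scene [[469.6, 0.0, 324.4], [0.0, 469.6, 194.7], [0.0, 0.0, 1.0]] -0.11841370125966888 [ 1.399 -0.321  0.963] [0.728, 0.551, -0.239, -0.331]
```

View pics/top0.png

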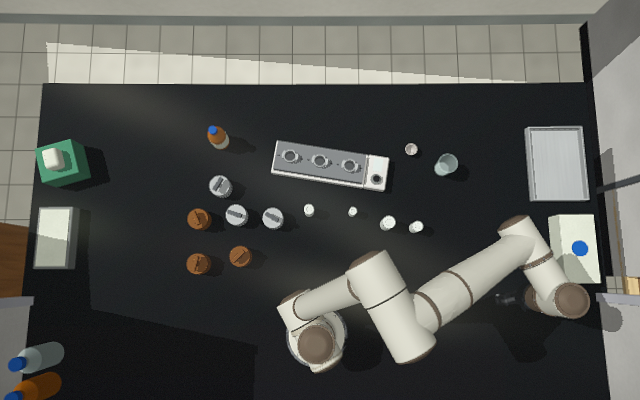

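View pics/scene0.png

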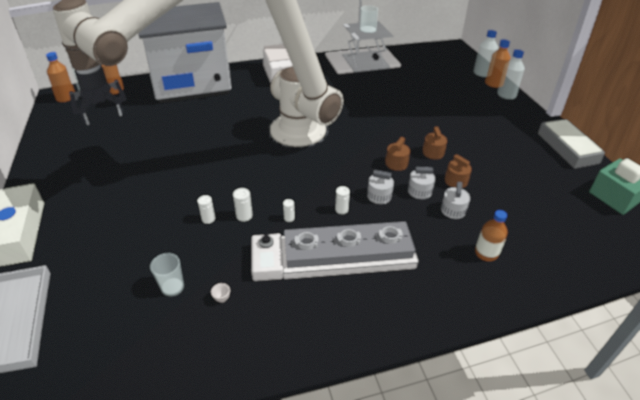

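The top view shows:
- Steel caps at about (220,186), (236,215) and (272,218). The brown look-alikes are at (199,218), (199,264) and (239,256).
- White cylinders at (308,210), (352,211), (387,223) and (416,227). The one at 352 looks slim and the one at 387 looks wide, so 308 and 416 are the candidates.
- The crucible is at (411,149), the beaker at (446,164) and the bottle at (218,137).
- Wells at (290,156), (320,160) and (350,165), and the button at (376,179).

```bash
python3 - <<'E'
s=open('h.py').read()
s=s.replace("    return s\ndef ray","    from scipy.spatial.transform import Rotation as R\n    s['rotation']=R.from_quat(s['rotation']).as_matrix()\n    return s\ndef ray",1)
open('h.py','w').write(s)
E
python3 - <<'E'
from h import *
s=snap('top'); t=snap('scene')
im=s['img'].astype(int)
m=((im.min(2)>170)).astype(np.uint8)
n,l,st,c=cv2.connectedComponentsWithStats(m)
for i in range(1,n):
    x,y=c[i]
    if 295<x<430 and 200<y<240: print('white top',st[i],c[i].round(1),onz(s,*c[i],.07).round(3))
im=t['img'].astype(int); m=(im.min(2)>130).astype(np.uint8)
n,l,st,c=cv2.connectedComponentsWithStats(m)
for i in range(1,n):
    x,y=c[i]
    if 180<x<360 and 180<y<225 and st[i][4]>20: print('white scene',st[i],c[i].round(1))
for n,(u,v),z in [('w0',(290,156),.08),('w1',(320,160),.08),('w2',(350,165),.08),('btn',(376,179),.064),('capA',(220,186),.08),('capB',(236,215),.08),('capC',(272,218),.08),('bottle',(218,137),.1),('beaker',(446,164),.06),('cruc',(411,149),.03),('br',(199,218),.08),('br',(239,256),.08)]:
    print(n,onz(s,u,v,z).round(3))
b=snap('top')['img'][120:240,190:430]; b=cv2.resize(b,(800,400),interpolation=cv2.INTER_CUBIC)[:,:,::-1]; cv2.imwrite('pics/crop1.png',b)
E
```

```text
white top [304 204  10  11  78] [308.4 209. ] [0.441 0.026 0.07 ]
white top [349 207   8   8  49] [352.5 210.6] [ 0.435 -0.132  0.07 ]
white top [380 216  15  13 136] [387.6 221.9] [ 0.394 -0.256  0.07 ]
white top [409 221  14  11 104] [415.9 226.2] [ 0.378 -0.357  0.07 ]
white scene [336 186  14  28 329] [342.3 199.2]
white scene [233 188  19  33 497] [242.6 203.6]
white scene [197 195  18  28 356] [206.1 208.4]
white scene [283 199  12  23 213] [288.7 209.5]
w0 [0.635 0.093 0.08 ]
w1 [ 0.619 -0.016  0.08 ]
w2 [ 0.6   -0.125  0.08 ]
btn [ 0.552 -0.22   0.064]
capA [0.525 0.343 0.08 ]
capB [0.42  0.283 0.08 ]
capC [0.408 0.155 0.08 ]
bottle [0.7   0.351 0.1  ]
beaker [ 0.607 -0.478  0.06 ]
cruc [ 0.673 -0.358  0.03 ]
br [0.41  0.413 0.08 ]
br [0.275 0.269 0.08 ]
```

View pics/crop1.png

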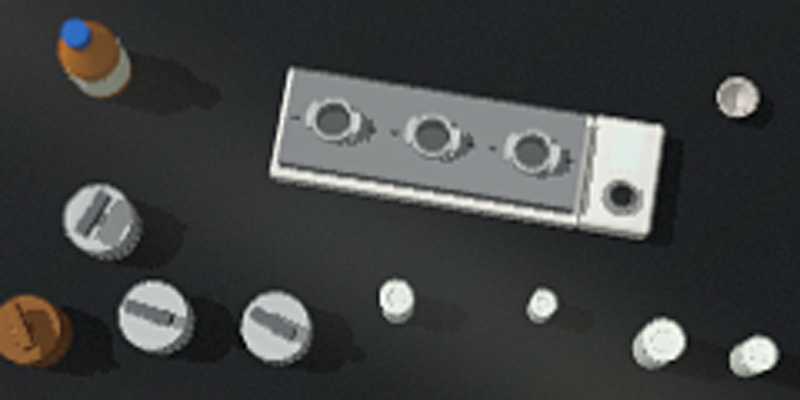

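The crop agrees with the candidates. The liners at top (308,209) and (416,226) are about 36 mm wide (28 px tall in scene). The one at 352 is slim (23 px) and the one at 387 is wide (33 px). I'm choosing 308 and 416 as the right-size liners, so two wells need filling. Next I'll take wrist-camera close-ups.

```bash
cat >> h.py <<'E'
from scipy.spatial.transform import Rotation as R
def dq(a): return (R.from_euler('z',a)*R.from_euler('x',np.pi)).as_quat()
def go(p,a,lin=False):
    "tool down, closing line at tool y = yaw a from world y (mod pi); picks the nearer branch"
    best=None
    q0=np.array(robot.current_qpos())
    for k in(-1,0,1,2):
        q=kinematics.inverse_kinematics(list(p),list(dq(a+k*np.pi)))
        if q is None: continue
        c=abs(q[5])+.3*np.abs(np.array(q)-q0).max()
        if best is None or c<best[0]: best=(c,a+k*np.pi,q)
    robot.move_pose(list(p),list(dq(best[1]))); return best[2]
def lin(p,**k): return robot.move_linear(list(p),**k)
E
python3 - <<'E'
from h import *
go([.56,-.03,.42],-.16); a=snap('wrist','w1.png'); print(a['origin'],a['intrinsics'],a['k1'],robot.current_qpos())
go([.42,.25,.42],0.); b=snap('wrist','w2.png'); print(b['origin'],robot.current_time_s())
cv2.imwrite('pics/w12.png',cv2.resize(np.hstack([a['img'],b['img']])[:,:,::-1],(800,250),interpolation=cv2.INTER_AREA))
import pickle; pickle.dump((a,b),open('w12.pkl','wb'))
E
```

```text
[ 0.63381739 -0.04347047  0.56133194] [[334.7971209    0.         321.41201528]
 [  0.         334.7971209  200.11229952]
 [  0.           0.           1.        ]] 0.017730921469256998 [ 2.34232650e-01  2.06672164e-01  2.16037323e-01  2.85384381e-05
 -1.58073253e+00  1.17528468e+00]
[0.49520373 0.24885208 0.56167893] 4.1333
```

View pics/w1.png

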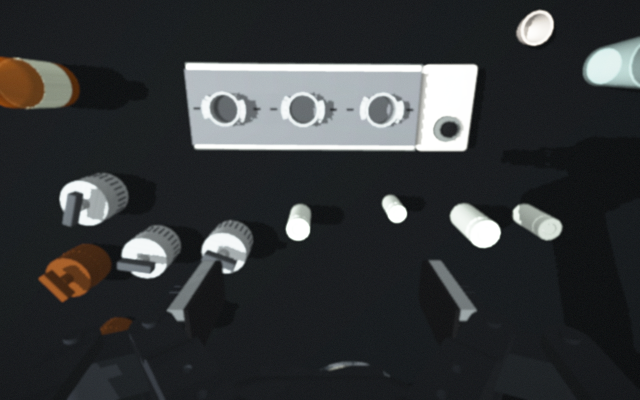

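View pics/w2.png

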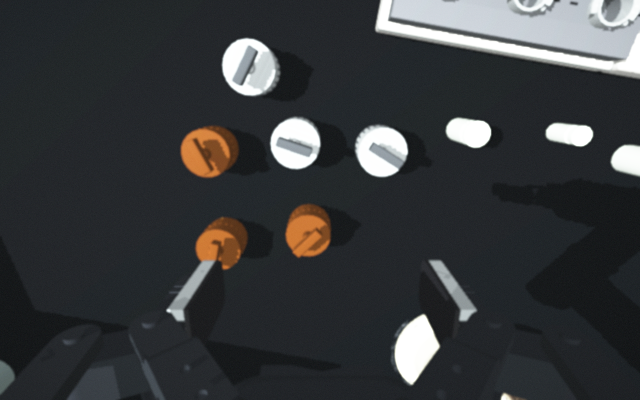

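w1 shows the wells at about (224,108), (303,109) and (382,109), and the button at (448,128). The liners are at (298,222) and about (545,222). w2 shows the steel caps at (250,67), (296,144) and (382,150), with brown ones at (209,152), (221,243) and (308,232). Next come close looks from directly above, with the same tool yaw for liners and wells so that the camera bias cancels.

```bash
cat >> h.py <<'E'
YAW=-.16
def look(xy,z,a=YAW,h=.25,f=None):
    "camera straight above xy, h above z"
    off=R.from_euler('z',a).apply([.075,0,0])
    robot.move_pose([xy[0]-off[0],xy[1]-off[1],z+h-.141],list(dq(a)))
    return snap('wrist',f)
def blob(m,uv,rad=90,amin=150):
    "component nearest uv: contour"
    cs,_=cv2.findContours(m.astype(np.uint8)*255,cv2.RETR_EXTERNAL,cv2.CHAIN_APPROX_NONE)
    cs=[c for c in cs if cv2.contourArea(c)>amin]
    cs=[(np.hypot(*(c[:,0].mean(0)-uv)),c) for c in cs]
    cs=[t for t in cs if t[0]<rad]
    return min(cs,key=lambda t:t[0])[1] if cs else None
E
python3 - <<'E'
from h import *
import pickle
a,b=pickle.load(open('w12.pkl','rb'))
print('camz',a['rotation'][:,2].round(3))
A=onz(a,298,226,.074);print('A',A.round(3),'B',onz(a,552,232,.074).round(3))
W=[onz(a,u,v,.08) for u,v in((224,108),(303,109),(382,109))]; print(np.round(W,3), 'btn',onz(a,450,128,.064).round(3))
for p in((.678,-.36,0),): print(proj(a,p))
out=[]
s1=look(W[0],.08); s2=look(W[2],.08); s3=look(A,.074)
pickle.dump((s1,s2,s3),open('l.pkl','wb'))
for s,w in((s1,W[0]),(s2,W[2]),(s3,A)):
    u,v=proj(s,w).round().astype(int); print(u,v); out.append(cv2.resize(s['img'][max(v-60,0):v+60,u-60:u+60],(260,260)))
cv2.imwrite('pics/l.png',np.hstack(out)[:,:,::-1]); print(robot.current_time_s())
E
```

```text
camz [-0.295  0.048 -0.954]
A [0.447 0.024 0.074] B [ 0.375 -0.366  0.074]
[[ 0.638  0.092  0.08 ]
 [ 0.62  -0.015  0.08 ]
 [ 0.602 -0.123  0.08 ]] btn [ 0.559 -0.221  0.064]
[525.04855029  28.44427732]
322 97
322 96
322 97
7.2083
```

View pics/l.png

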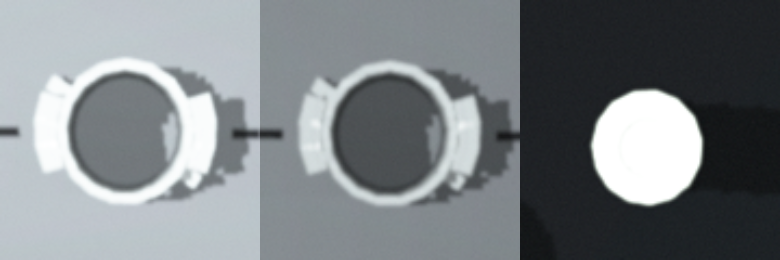

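The crops show both wells (well0 centred at about (126,131) in the crop) and liner A clearly. Now I'll fit circles, then pick liner A and place it in well0.

```bash
cat >> h.py <<'E'
def circ(c,s,z):
    "hull of contour -> centre on plane z, and radius"
    h=cv2.convexHull(c)[:,0].astype(float)
    P=np.array([onz(s,u,v,z)[:2] for u,v in h]).astype(np.float32)
    (x,y),r=cv2.minEnclosingCircle(P); M=cv2.moments(P)
    return np.array([M['m10']/M['m00'],M['m01']/M['m00']]),r
def find_liner(s,xy,z=.074):
    c=blob(s['img'].min(2)>140,proj(s,[*xy,z])); return circ(c,s,z)
def find_well(s,xy,z=.08):
    g=s['img'].min(2); u,v=proj(s,[*xy,z]).round().astype(int)
    g=g[v-45:v+45,u-45:u+45]; 
    m=g<120; m[:1]=0
    # dark bore: component through the centre
    n,l=cv2.connectedComponents(m.astype(np.uint8)); k=l[45,45]
    c=max(cv2.findContours((l==k).astype(np.uint8),cv2.RETR_EXTERNAL,cv2.CHAIN_APPROX_NONE)[0],key=len)+np.array([u-45,v-45])
    return circ(c,s,z)
E
python3 - <<'E'
from h import *
import pickle
s1,s2,s3=pickle.load(open('l.pkl','rb'))
for s,w in((s1,(.638,.092)),(s2,(.602,-.123))):
    u,v=proj(s,[*w,.08]).round().astype(int); g=s['img'].min(2); print(g[v,u-45:u+45:2])
    print(find_well(s,w))
    gg=g[v-60:v+60,u-60:u+60]; print((cv2.HoughCircles(cv2.GaussianBlur(gg,(3,3),0),cv2.HOUGH_GRADIENT_ALT,1,30,param1=150,param2=.6,minRadius=20,maxRadius=36)))
    print(u-60,v-60)
print(find_liner(s3,(.447,.024)))
E
```

```text
[207 248 250 250 250 248 250 250 156  80 108 119 116 118 116 116 117 116
 115 115 117 116 116 117 116 116 116 115 116 117 161 192 191 174 170 244
 252 249 250 249 250 251 212 116 112]
(array([0.63815001, 0.09505499]), 0.018660830333828926)
[[[58.       62.       25.722673]
  [58.       62.       33.138863]]]
262 37
[133 134 182 212 211 209 211 205 215 153  59  65  79  74  79  77  76  77
  79  77  77  77  78  76  76  76  77  78  77  76  74  88 128 134 124  96
 155 214 213 210 209 210 212 197 100]
(array([ 0.60125074, -0.12255062]), 0.019270945340394974)
[[[60.       61.       28.030285]]]
261 37
(array([0.44189857, 0.02576287]), 0.018526984378695488)
```

```bash
sed -i 's/m=g<120; m\[:1\]=0/m=g<.85*np.percentile(g,95)/' h.py
cat >> h.py <<'E'
def down(p,a=YAW):
    robot.move_pose(list(p),list(dq(a)))
def pick_liner(L):
    robot.move_gripper(.06,40); down([*L,.15]); lin([*L,.046]); robot.move_gripper(.02,40)
    print('gap',robot.current_finger_gap()); lin([*L,.20])
def place_liner(W):
    down([*W,.22]); lin([*W,.145],rate=.2); 
    hit=lin([*W,.083],rate=.04,force_limit=8); p=robot.current_eef_pos(); print('hit',hit,np.round(p,4),np.round(robot.current_ft_force(),1)); return p[2]
E
python3 - <<'E'
from h import *
import pickle
s1,s2,s3=pickle.load(open('l.pkl','rb'))
W0,r0=find_well(s1,(.638,.092)); W2,r2=find_well(s2,(.602,-.123)); L,r=find_liner(s3,(.447,.024))
print(W0,r0,W2,r2,L,r); np.save('W.npy',[W0,W2])
d=W0-W2; print('dist',np.hypot(*d),'yaw',np.arctan2(-d[0],d[1]))
if abs(np.hypot(*d)-.22)<.004:
    pick_liner(L); z=place_liner(W0)
    print(robot.current_time_s())
E
```

```text
[0.63780071 0.09424302] 0.019576581194996834 [ 0.60112107 -0.12273593] 0.02013605460524559 [0.44189857 0.02576287] 0.018526984378695488
dist 0.22005740340876911 yaw -0.16746377462499576
gap 0.03493875734156402
hit True [0.6377 0.0942 0.0853] [-0.7  1.   3.7]
13.1167
```

The distance and yaw agree and the liner went to the bottom, so I'll release it and do liner B.

```bash
python3 - <<'E'
from h import *
W0,W2=np.load('W.npy')
robot.move_gripper(.055); lin([*robot.current_eef_pos()[:2],.2])
s=look((.375,-.366),.074); L,r=find_liner(s,(.375,-.366)); print(L,r)
L=np.array(L)
if abs(r-.0185)<.0015:
    pick_liner(L); place_liner(W2); robot.move_gripper(.055); lin([*robot.current_eef_pos()[:2],.25])
s=look((W0+W2)/2,.1,h=.35); cv2.imwrite('pics/after.png',s['img'][:,:,::-1])
go([.36,.2,.42],0.); s=snap('wrist','caps.png'); print(robot.current_time_s())
import pickle; pickle.dump(s,open('caps.pkl','wb'))
E
```

```text
[ 0.37914685 -0.36226615] 0.019016839563846588
gap 0.03491192794888392
hit True [ 0.6011 -0.1227  0.0853] [-0.8  0.7  3.5]
26.075
```

View pics/after.png

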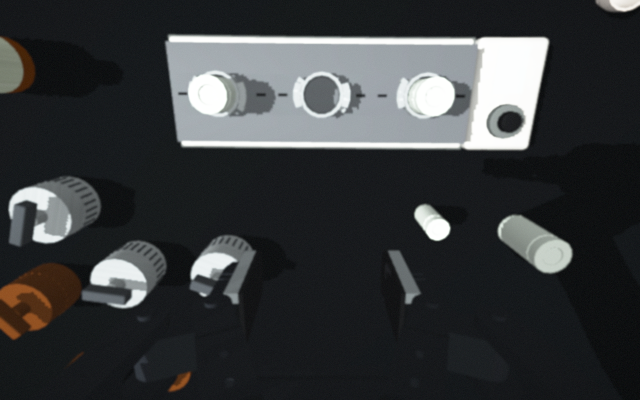

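View pics/caps.png

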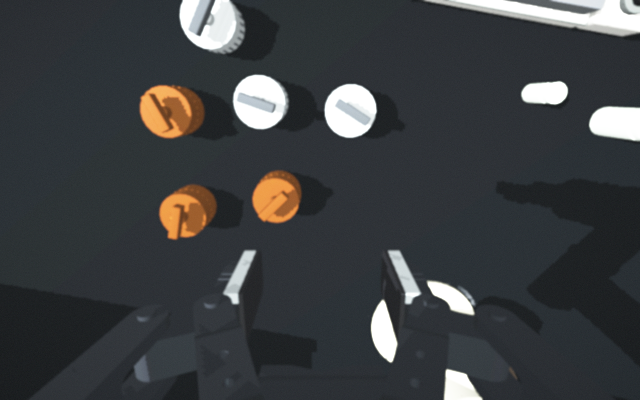

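Both liners stand in the end wells, and the steel caps look undisturbed. Caps C (350,111) and B (260,102) are nearest, so I'll look at each from directly above.

```bash
python3 - <<'E'
from h import *
import pickle
s0=pickle.load(open('caps.pkl','rb'))
C=onz(s0,350,111,.058)[:2]; B=onz(s0,260,102,.058)[:2]; print(C,B)
s=look(C,.091,a=0.); pickle.dump(s,open('c.pkl','wb'))
u,v=proj(s,[*C,.091]).round().astype(int); print(u,v)
cv2.imwrite('pics/c.png',cv2.resize(s['img'][v-80:v+80,u-80:u+80][:,:,::-1],(480,480)))
W0,W2=np.load('W.npy')
for W in(W0,W2):
  for k in(0,np.pi):
    for d in(-24.6,-99.6):
        q=kinematics.inverse_kinematics([*W,.13],list(dq(np.radians(d)+k))); print(d,k,None if q is None else np.round(q,2))
g=s['img'].min(2)[v-70:v+70:6,u-70:u+70:5]; print(g)
E
```

```text
[0.41324855 0.15707259] [0.42572473 0.28686557]
322 97
-24.6 0 [ 0.4   0.5  -0.07  0.   -1.    0.74]
-99.6 0 [ 0.4   0.5  -0.07  0.   -1.   -0.56]
-24.6 3.141592653589793 [ 0.4   0.5  -0.07 -0.   -1.   -2.4 ]
-99.6 3.141592653589793 [ 0.4   0.5  -0.07  0.   -1.    2.58]
-24.6 0 [ 0.06  0.45 -0.16  0.   -0.96  1.08]
-99.6 0 [ 0.06  0.45 -0.16  0.   -0.96 -0.23]
-24.6 3.141592653589793 [ 0.06  0.45 -0.16 -0.   -0.96 -2.06]
-99.6 3.141592653589793 [ 0.06  0.45 -0.16  0.   -0.96  2.91]
[[ 34  35  33  34  36  35  35  35  35  36  33  35  34  34  35  35  36  32
   36  35  37  33  33  34  35  32  33  33]
 [ 35  32  36  37  34  33  37  33  35  36  35  35  35  36  35  34  34  34
   35  35  33  36  34  35  32  36  37  36]
 [ 36  34  36  36  35  35  35  34  36  37  36  33  34  36  36  35  35  35
   35  34  33  34  36  36  37  36  36  35]
 [ 34  36  35  34  35  37  36  38  33  33  34  35  35  35  32  36  36  35
   33  35  34  36  35  35  32  34  35  36]
 [ 36  35  35  32  35  35  38  36  33  36  34 137 255 255 255 255 255 177
   40  34  35  36  36  37  36  34  36  36]
 [ 36  37  36  36  33  35  3
[... 1495 characters left out ...]
 35  37  37  35  33  36  36  37  35 111 255 254 254 254 254 254 254 254
  254 142  19  25  24  26  23  24  24  27]
 [ 37  35  38  37  35  35  37  34  35  35  31  62 187 253 255 252 221  67
   32  30  26  24  24  26  27  24  24  33]
 [ 40  38  36  37  36  37  35  33  35  34  34  34  33  34  34  34  33  30
   36  35  33  34  34  36  32  37  33  33]
 [ 36  34  36  37  36  36  38  35  35  35  36  35  35  34  34  35  31  36
   34  31  31  33  35  35  33  32  34  34]
 [ 38  36  38  36  38  34  36  35  34  35  35  37  36  31  34  34  34  33
   35  33  36  35  34  32  33  32  35  36]
 [ 37  35  34  34  34  34  35  33  34  34  33  32  35  35  34  38  36  35
   37  33  34  34  37  34  35  34  31  35]]
```

View pics/c.png

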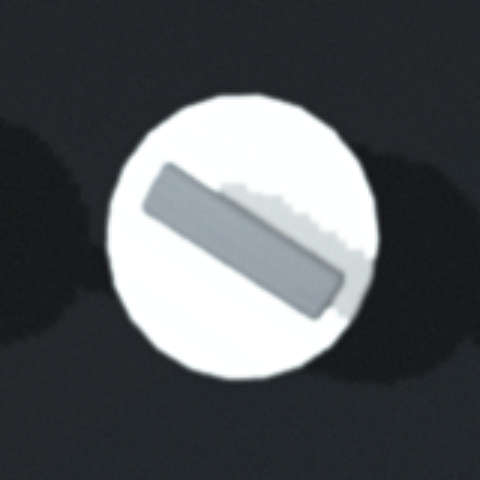

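The bar shows clearly against the bright roof, at about (243,241) in the crop. I'll grasp cap C and set it on well0.

```bash
cat >> h.py <<'E'
ROW=np.pi/2-.1675; INS=ROW+np.radians(75)-np.pi; LOCK=ROW-np.pi
def find_cap(s,xy):
    g=s['img'].min(2); disc=cv2.convexHull(blob(g>80,proj(s,[*xy,.058]),amin=1500))
    roof,r=circ(disc,s,.058)
    m=np.zeros(g.shape,np.uint8); cv2.fillConvexPoly(m,disc,255); m=cv2.erode(m,np.ones((7,7)))
    c=blob((m>0)&(g>80)&(g<188),proj(s,[*xy,.091]),amin=200)
    P=np.array([onz(s,u,v,.091)[:2] for u,v in c[:,0]]).astype(np.float32)
    (x,y),(w,h),_=q=cv2.minAreaRect(P); b=cv2.boxPoints(q); e=b[1]-b[0]; e2=b[2]-b[1]
    e=e if np.hypot(*e)>np.hypot(*e2) else e2
    return np.array([x,y]),np.arctan2(e[1],e[0]),sorted((w,h)),roof,r
def look_cap(xy):
    s=look(xy,.091,a=0.); f=find_cap(s,xy); print('cap',[np.round(i,4) for i in f]); return f
def grab_cap(c,ang):
    robot.move_gripper(.05,80); go([*c,.17],ang); lin([*c,.066]); robot.move_gripper(.005,80)
    print('gap',robot.current_finger_gap()); lin([*c,.24])
def set_cap(W):
    down([*W,.24],INS); lin([*W,.185])
    hit=lin([*W,.124],rate=.04,force_limit=10); p=robot.current_eef_pos(); print('hit',hit,np.round(p,4),np.round(robot.current_ft_force(),1)); return p[2]
E
python3 - <<'E'
from h import *
W0,W2=np.load('W.npy')
c,ang,wh,roof,r=look_cap((.4132,.1571))
if .047<wh[1]<.056 and wh[0]<.019 and np.hypot(*(c-roof))<.005:
    grab_cap(c,ang); set_cap(W0); print(robot.current_time_s())
s=snap('scene'); u,v=proj(s,[*W0,.1]).astype(int)
cv2.imwrite('pics/set0.png',cv2.resize(s['img'][v-70:v+70,u-90:u+90][:,:,::-1],(720,560)))
E
```

```text
cap [array([0.4131, 0.1557]), np.float32(1.0205), array([0.0135, 0.051 ]), array([0.413 , 0.1567]), np.float64(0.0373)]
gap 0.013324892642162023
hit True [0.6377 0.0941 0.1292] [-0.3 -0.5  4.3]
35.4083
```

View pics/set0.png

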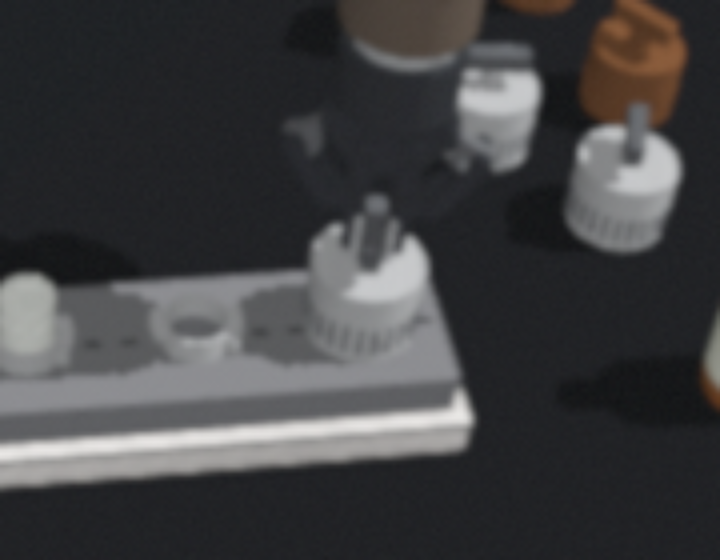

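The cap is seated (TCP z 0.129, bar about 0.145). I'll turn it clockwise to the stop.

```bash
cat >> h.py <<'E'
def turn(W,end=LOCK):
    p=robot.current_eef_pos(); t0=robot.current_torque()[2]
    for a in np.linspace(INS,end,9)[1:]:
        robot.move_pose([*W,p[2]],list(dq(a))); t=robot.current_torque()[2]-t0
        print(round(np.degrees(a-LOCK)),round(t,2),np.round(robot.current_ft_force(),1))
        if abs(t)>3: break
def release():
    p=robot.current_eef_pos(); robot.move_gripper(.045); lin([p[0],p[1],.26])
E
python3 - <<'E'
from h import *
W0,W2=np.load('W.npy')
turn(W0); release()
s=look(W0,.153,a=YAW); f=None
u,v=proj(s,[*W0,.153]).round().astype(int); cv2.imwrite('pics/lock0.png',cv2.resize(s['img'][v-90:v+90,u-120:u+120][:,:,::-1],(480,360)))
import pickle; pickle.dump(s,open('lock0.pkl','wb')); 
f=look_cap((.4257,.2869)); print(robot.current_time_s())
c,ang,wh,roof,r=f
if .047<wh[1]<.056 and wh[0]<.019 and np.hypot(*(c-roof))<.005:
    grab_cap(c,ang); set_cap(W2); print(robot.current_time_s())
E
```

```text
66 -0.07 [ 0.5  1.1 -0.4]
56 -0.06 [-1.1  1.   0.2]
47 -0.05 [ 0.6 -0.1 -0.5]
37 -0.06 [1.  0.5 0.4]
28 -0.07 [0.1 0.3 0.1]
19 -0.07 [0.2 0.1 1.2]
9 -0.03 [ 0.1 -0.2 -0.1]
0 -0.01 [ 1.5 -1.7  0.3]Traceback (most recent call last):
  File "<stdin>", line 7, in <module>
  File "h.py", line 80, in look_cap
    s=look(xy,.091,a=0.); f=find_cap(s,xy); print('cap',[np.round(i,4) for i in f]); return f
                            ~~~~~~~~^^^^^^
  File "h.py", line 75, in find_cap
    P=np.array([onz(s,u,v,.091)[:2] for u,v in c[:,0]]).astype(np.float32)
                                               ~^^^^^
TypeError: 'NoneType' object is not subscriptable
```

View pics/lock0.png

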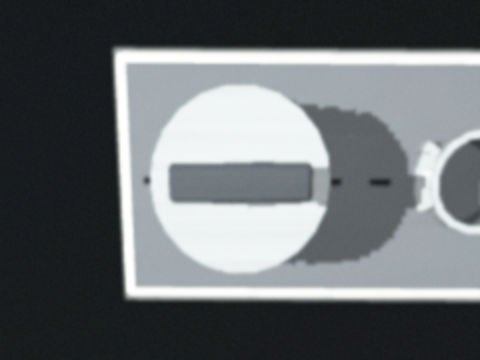

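Cap 0 is locked, with its bar along the row. The detection of cap B failed, so I'll look at what the camera sees.

```bash
python3 - <<'E'
from h import *
import pickle
s=snap('wrist','b.png'); pickle.dump(s,open('b.pkl','wb')); print(proj(s,[.4257,.2869,.091]),robot.current_time_s())
E
```

```text
[320.62604448  96.5335806 ] 41.7583
```

View pics/b.png

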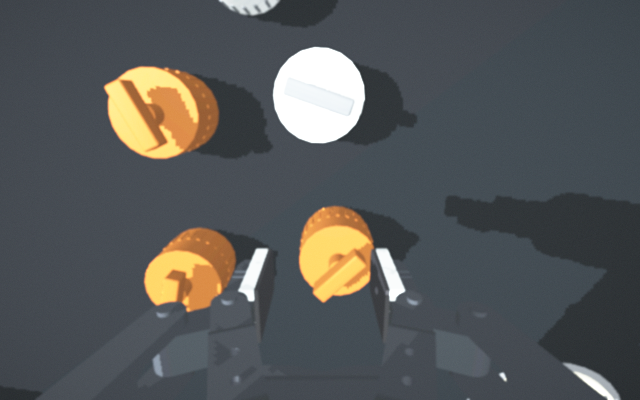

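The cap is in place at (319,95); the picture is just brighter from auto-exposure. I'll use an Otsu threshold inside the disc.

```bash
python3 - <<'E'
s=open('h.py').read()
s=s.replace("    c=blob((m>0)&(g>80)&(g<188)","    t=cv2.threshold(g[m>0].reshape(-1,1),0,255,cv2.THRESH_OTSU)[0]\n    c=blob((m>0)&(g<=t)")
open('h.py','w').write(s)
E
python3 - <<'E'
from h import *
import pickle
W0,W2=np.load('W.npy')
c,ang,wh,roof,r=f=find_cap(pickle.load(open('b.pkl','rb')),(.4257,.2869)); print(f)
if .047<wh[1]<.056 and wh[0]<.019 and np.hypot(*(c-roof))<.005:
    grab_cap(c,ang); z=set_cap(W2); print(robot.current_time_s())
    if z<.132:
        turn(W2); release()
        s=look((W0+W2)/2,.153,h=.3,f='lock2.png'); print(robot.current_time_s())
        import pickle; pickle.dump(s,open('lock2.pkl','wb'))
E
```

```text
(array([0.42563233, 0.28783184]), np.float32(1.2447289), [0.012920234352350235, 0.050269436091184616], array([0.42544632, 0.28888722]), 0.03794262185692787)
gap 0.013121791557782416
hit True [ 0.6011 -0.1226  0.1292] [0.1 1.5 4.5]
49.9
66 -0.02 [-0.   1.  -0.3]
56 -0.04 [-0.2 -1.3 -0.4]
47 -0.06 [-0.6  0.4 -0.6]
37 -0.1 [ 0.1 -0.2  0.2]
28 -0.1 [ 0.3  0.5 -0.4]
19 -0.06 [ 0.3 -0.   0.5]
9 -0.04 [0.6 0.3 0.3]
0 -0.02 [ 1.8 -0.8 -1.2]
54.875
```

```bash
ls pics/lock2.png
```

```text
pics/lock2.png
```

View pics/lock2.png

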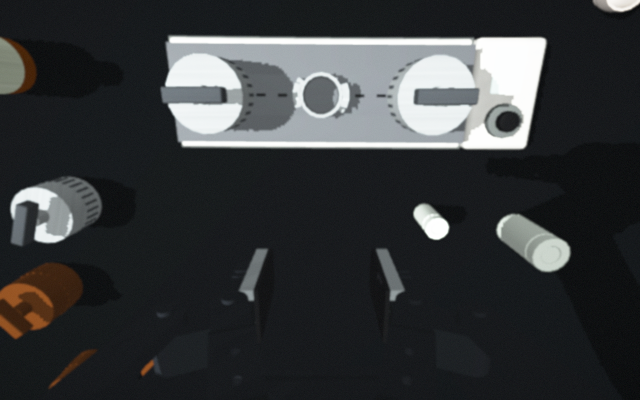

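Both caps are locked, with both bars along the row. The button is at about (508,121), so I'll press it with the fingers closed.

```bash
python3 - <<'E'
from h import *
import pickle
s=pickle.load(open('lock2.pkl','rb')); b=onz(s,508,121,.064)[:2]; print(b,proj(s,[*b,.064]))
robot.move_gripper(0.,40); down([*b,.15]); lin([*b,.085])
z0=robot.current_eef_pos()[2]
h=lin([*b,.064-.0085],rate=.02,force_limit=14); print(h,robot.current_eef_pos(),np.round(robot.current_ft_force(),1))
robot.hold(.2); lin([*b,.2]); s=look(b,.1,h=.3,f='end.png')
t=snap('top')['img'][120:240,190:430]; cv2.imwrite('pics/endtop.png',cv2.resize(t,(720,360))[:,:,::-1]); print(robot.current_time_s())
E
```

```text
[ 0.55764565 -0.2183748 ] [508. 121.]
True [ 0.55759043 -0.2183999   0.05829228] [-0.6  1.3  4.3]
60.1917
```

View pics/end.png

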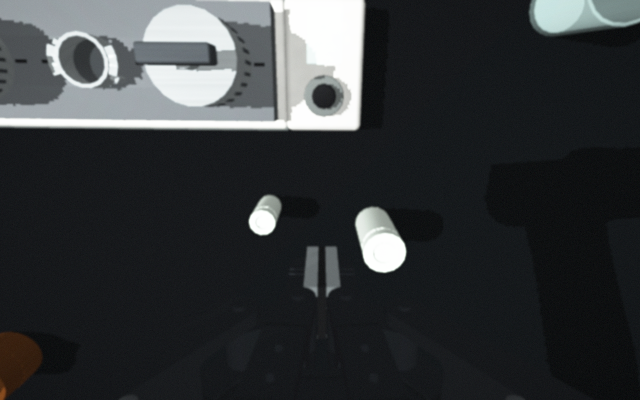

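The button bottomed at 5.7 mm of travel and is out again. The wide and slim liners are still standing, so I'll hand in.

```bash
python3 -c "
from h import *
print(robot.finish_job())"
```

```text
the job is handed in; nothing more can be done
None
```

The job is handed in at about 60 s on the robot clock: both right-size liners are in the end wells under locked caps, the start button was pressed and is out again, and I left the slim and wide liners and the bystanders alone; no verdict was returned.

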